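Trip test of the bench supply

ROBOT

A 6-joint arm with a two-finger parallel gripper is mounted at the origin on the work surface. World frame = base frame: x ahead of the robot, y to its left, z up, the work surface at z = 0. Lengths are in m, angles in rad, forces in N, time in s.
With the tool pointing down it reaches from about 0.275 to 0.875 m from the base axis. Payload 12.5 kg.
Tool frame: the origin (TCP) lies on the centre line of the jaws, within the pads' length; the fingertips stand r.finger_overhang ahead of it and the grasp point (between the pads) lies 3 mm ahead of it (r.finger_overhang is the distance from the TCP to the fingertips, in m); z points along the fingers, y is the direction in which the jaws open and shut (so a half turn about z gives the same grasp; the last joint's range is limited). The gripper opens to 85 mm and grips with 20 to 120 N. Pads are 22 mm wide; open, the fingers measure 114 mm over their backs; the gripper's body (76 mm by 85 mm) begins 54 mm behind the grasp point. The pads swing forward as they close: fully open they stand 13 mm farther back than shut.
Start: joints at [1.204, 0.351, 1.652, -0, 1.139, -0.085], TCP at [0.153, 0.528, 0.253] pointing down, gripper open.
Joint ranges: [-2.75, 2.75], [-0.79, 2.1], [0.01, 2.65], [-1.57, 4.71], [0.07, 3.14], [-2.87, 2.87]. Speed limits (rad/s): [2.22, 2.22, 2.79, 3.14, 3.14, 3.14].

INTERFACE

Orientations are given as a unit quaternion [x, y, z, w].
In Python, from cell import r, optics gives the robot as it stands. The module is installed in compiled form; this text tells all that it offers. Calls block until the motion is done:
- r.move_to(position, orientation): joint-space move of the TCP to a pose.
- r.move_linear(position, rot=None, vel=0.15): straight line of the TCP; rot=None keeps the orientation; vel is the mean speed in m/s.
- r.set_joints(angles): joint-space move.
- r.set_gripper(opening, squeeze=None): opening from 0.0 (shut) to 1.0 (fully open); squeeze is the grip in N (None keeps the last); returns when the fingers have stopped.
- r.sleep(seconds).
- r.inverse_kinematics(position, orientation): joint angles nearest the present ones, or None.
- optics.get_image(name): name is "side" or "top"; returns a dict with "pixels" (400x640x3 uint8, red, green, blue), "depth" (400x640 float32, m along the optical axis (not along the pixel's ray), 0 where there is no reading), "fx", "fy", "cx", "cy" (pixels), "D" ([k1, k2, p1, p2, k3] as OpenCV has them; the pictures are not rectified), "camera_from_world" (4x4, takes a point from world to camera coordinates). Camera axes: x right, y down, z forward; pixel columns grow to the right and rows downward; lengths in m; the calibration is good to about 2 mm. A picture is of the moment at which its call begins.
A pose or a line that the arm cannot do raises r.PlanningError and nothing moves.
- r.hand_in(): hands the job in, once; it reports no verdict.
Readings, each from a call of its own:
- r.current_t(): time.
- r.current_q(): joint angles.
- r.current_qvel(): joint speeds.
- r.current_effort(): joint torques, N m.
- r.current_tool_pos(): TCP position.
- r.current_ee_rot(): TCP orientation.
- r.current_contact_force(): force on the tool from outside, world axes, zero at the start.
- r.current_torque(): the same for the moment, N m.
- r.current_opening(): opening from 0.0 (shut) to 1.0 (fully open).
Only numpy, scipy, OpenCV 4.12 (cv2) and the standard library are available. Lean on these libraries where they do the work, as an engineer would, in place of code of your own. Each camera call takes 0.05 s, during which the arm holds its last target.

TASK

Do the safety test of the jeweller's bench supply. First turn the knurled brass nut on the earth terminal clockwise until it stops tight; then slide the green guard fully away from the test button (away from the robot) and press the blue button right down, so that the orange-handled trip lever drops by itself. Lift the lever all the way back up so that it stays there, slide the guard fully shut over the button again, and leave everything else on the bench where it is.

Things in the scene. Friction and masses are not known exactly. Their poses are not given: they have to be found in the camera images.
- earth: Earth terminal, fixed to the bench: cream block 70 x 80 mm (x, y) and 30 mm high, with a 6 mm thick copper bar on top (55 x 30 mm) and an upright brass stud of 12 mm diameter in the middle. It may stand left or right of the supply unit. Origin: centre of its underside on the bench, z up.
- nut_top (a point): Centre of the top face of the knurled brass nut: a round nut 30 mm in diameter and 26 mm tall on the vertical stud, over the middle of the earth block (the nut's underside is 26 mm below this point; when tight it rests on the copper bar, 36 mm above the bench, top at 62 mm). The stud ends 75 mm above the bench, 12 to 13 mm above the nut's top. A red line marks the top.
- nut (a joint): Rotation of the nut in rad, growing clockwise seen from above; 6.0 is its stop (tight, cannot turn further), it starts 1.3 to 2.4 rad short of it. It sinks 0.5 mm per rad; turning takes about 0.06 N m, and it stays where it is left.
- unit: Bench supply unit, fixed to the bench: grey box 170 mm deep (x) x 230 mm wide (y) x 60 mm high, its front (-x side of its own frame) facing the robot. Origin: centre of its underside, z up. Seen from the robot the lever is on its left half (y = +65 mm), test button and guard on its right half (y = -70 mm). Two black rails along x, 58 mm apart (inner gap), 85 mm high above the bench, stand either side of the button and carry the guard.
- guard (a joint): Travel of the guard in m along the unit's +x axis (away from the robot): 0 shut over the button, 0.07 fully open; about 1.2 N to slide, stays where it is left.
- guard_tab (a point): Middle of the top edge of the guard's upright green tab: 5 mm thick along x, 50 mm wide along y, 23 mm tall above the guard plate, standing at the rear (+x) end of the plate. The plate is see-through green, 60 x 74 mm (x, y), 3 mm thick, its top 88 mm above the bench; this point lies 111 mm above the bench. Guard shut: at x = -7.5 mm, y = -70 mm of the unit; open: at x = +62.5 mm. Pushed from either face of the tab.
- test (a joint): Travel of the blue test button in m, 0 released, 0.006 fully down; springs back. Needs 1.5 N to start and about 5 to 7 N to go fully down. The lever lets go at about 0.0035.
- test_top (a point): Centre of the top of the blue test button: 28 mm in diameter, pressed straight down, at x = -35 mm, y = -70 mm of the unit, 82 mm above the bench when released; its black collar around it is 44 mm across and 72 mm high. Covered by the guard at the start.
- lever (a joint): Angle of the trip lever in rad: 0 up (set; it leans 0.2 rad beyond upright, away from the robot, and rests there), 1.15 dropped (it leans 0.95 rad from upright towards the robot and rests there). It swings about the unit's y axis through lever_pivot. Balance is at 0.2: below that it falls on to 0 by itself, above that it falls to 1.15, in about half a second. Raising it takes under 1.5 N at the bar. It cannot be set while the button is held down.
- lever_bar (a point): Centre of the lever's orange cross bar: round bar 14 mm in diameter and 44 mm long along the unit's y axis, 75 mm from the pivot, on a 10 mm round steel arm. Height above the bench 146 mm when up, 116 mm when dropped (then 61 mm in front of the pivot, on the -x side). Free space in front of it, so a fingertip can push it up along its arc from its front lower side.
- lever_pivot (a point): Pivot of the lever, fixed on the unit at x = +20 mm, y = +65 mm of the unit, 72 mm above the bench.
- cradle: Black control box 90 x 90 x 45 mm, fixed, with four rubber horns up to 67 mm high; the engraving handpiece lies on it. On the other side of the unit from the earth terminal. Origin: centre of its underside. Not part of the job.
- handpiece: Grey engraving handpiece, 26 mm in diameter, 138 mm long, lying along the cradle's x axis between the cradle's horns, loose; origin under its middle. Leave alone.
- brush: Bench brush 150 mm long lying on the bench near the robot, loose. Leave alone.
- tin: Flat aluminium polish tin, 60 mm in diameter, 28 mm high, loose, near the robot. Origin centre of underside. Leave alone.
- dish: White dish, 84 mm in diameter, 30 mm high, loose, behind to the left. Origin centre of underside. Leave alone.
- jar: Amber jar with black cap, 52 mm in diameter, 75 mm high, loose, behind to the right. Origin centre of underside. Leave alone.
- mandrel: Steel ring mandrel, 122 mm high, on a dark wooden foot 70 x 60 mm, loose, at the back. Origin centre of underside. Leave alone.
- tray: Grey tray of ring blanks, 90 x 130 x 25 mm, loose, at the back. Origin centre of underside. Leave alone.
There are look-alikes about, which are no part of the job. Of the things that look like the earth, the smallest one is meant.

How it is judged:
By the outcome, as a careful person would: the job done as asked, in the order asked, and still so for the second after the job is handed in, with the robot touching nothing.
It also fails if it takes over 72 s, if anything falls off the work surface, if the arm or the gripper's body presses on something with over 40 N, if the wrist force passes 120 N, or if a joint passes its speed limit or range.

## Working session

There is one attempt and no reset: what is moved stays moved. The work goes in short steps, each a Python script; the robot and the scene stay as the last script left them, time stands still between calls to the robot, and variables do not carry over. Pictures are saved under pics/ and viewed, and the job is handed in when it is done.

```bash
mkdir -p pics
python3 - <<'E'
from cell import r,optics
import cv2,numpy as np,pickle
for n in("top","side"):
    d=optics.get_image(n); pickle.dump(d,open(n+"0.pkl","wb"))
    cv2.imwrite(f"pics/{n}0.png",d["pixels"][:,:,::-1])
    print(n,d["fx"],d["fy"],d["cx"],d["cy"],d["D"]);print(np.linalg.inv(d["camera_from_world"]).round(3))
print(r.current_t(),r.finger_overhang,r.current_ee_rot(),r.current_opening(),r.current_contact_force())
E
```

```text
top 404.57390491972734 404.57390491972734 319.0821258671195 204.26012658912825 [-0.00442005  0.          0.          0.          0.        ]
[[ 0.018 -0.99   0.138  0.388]
 [-1.    -0.015  0.021 -0.07 ]
 [-0.019 -0.138 -0.99   1.315]
 [ 0.     0.     0.     1.   ]]
side 363.7936509736289 363.7936509736289 322.304862035282 204.78788873857553 [-0.03679009  0.          0.          0.          0.        ]
[[-0.999 -0.048  0.026  0.527]
 [-0.05   0.602 -0.797  0.749]
 [ 0.023 -0.797 -0.604  0.711]
 [ 0.     0.     0.     1.   ]]
0.1 0.022 [ 1.40453048e-01  9.90087211e-01 -4.93876628e-04 -1.08470646e-04] 0.997960164718566 [ 0.03560437 -0.28730922 -0.18055902]
```

View pics/top0.png

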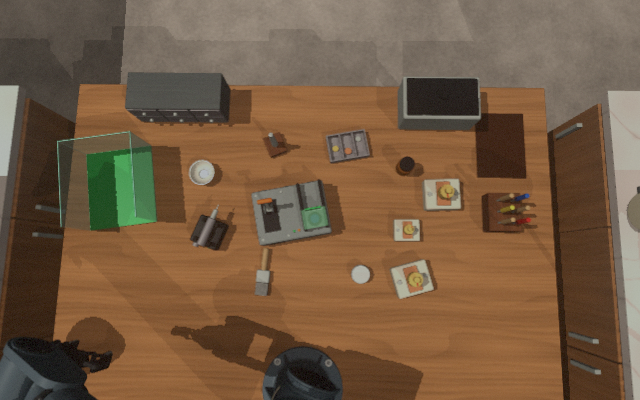

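View pics/side0.png

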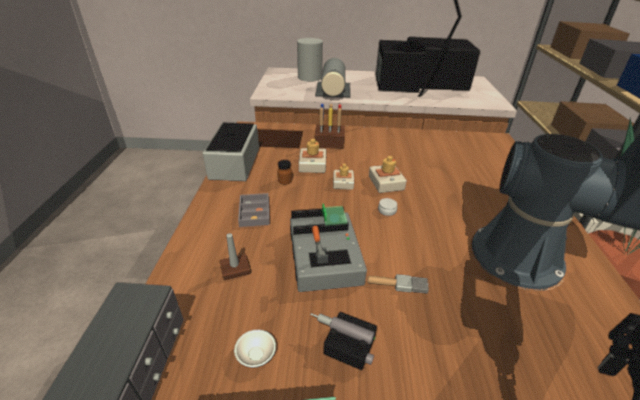

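The top view shows the unit at about (291,212), with the lever at (265,203) and the guard at (315,215). There are three earth look-alikes, at (442,194), (407,230) and (411,279). The one at (407,230) looks smallest. Next I'll measure them.

```bash
cat > h.py <<'E'
import numpy as np,cv2,pickle
def cloud(d):
    K=np.array([[d["fx"],0,d["cx"]],[0,d["fy"],d["cy"]],[0,0,1]])
    v,u=np.mgrid[0:400,0:640]
    p=cv2.undistortPoints(np.stack([u,v],-1).reshape(-1,1,2).astype(np.float64),K,np.array(d["D"],float)).reshape(400,640,2)
    Z=d["depth"].astype(float)
    P=np.stack([p[...,0]*Z,p[...,1]*Z,Z],-1)
    T=np.linalg.inv(d["camera_from_world"])
    W=P@T[:3,:3].T+T[:3,3]; W[Z==0]=np.nan
    return W
def proj(d,X):
    K=np.array([[d["fx"],0,d["cx"]],[0,d["fy"],d["cy"]],[0,0,1]]);T=d["camera_from_world"]
    return cv2.projectPoints(np.atleast_2d(np.array(X,float)),cv2.Rodrigues(T[:3,:3])[0],T[:3,3],K,np.array(d["D"],float))[0].reshape(-1,2)
def crop(d,u0,v0,u1,v1,s,name):
    c=d["pixels"][v0:v1,u0:u1,::-1]
    cv2.imwrite(name,cv2.resize(c,None,fx=s,fy=s,interpolation=cv2.INTER_CUBIC))
E
python3 - <<'E'
from h import *
d=pickle.load(open("top0.pkl","rb"));W=cloud(d)
crop(d,240,165,340,255,7,"pics/unit_top.png")
crop(d,375,165,475,305,4,"pics/earth_top.png")
s=pickle.load(open("side0.pkl","rb"))
crop(s,280,195,380,295,6,"pics/unit_side.png")
crop(s,290,130,420,220,6,"pics/earth_side.png")
for n,(u0,v0,u1,v1) in dict(A=(415,170,470,217),B=(385,212,428,246),C=(380,255,445,305)).items():
    w=W[v0:v1,u0:u1].reshape(-1,3); 
    m=w[(w[:,2]>.02)&(w[:,2]<.035+.02)]; q=w[w[:,2]>.015]
    print(n,"n",len(q),"zmax",np.nanmax(w[:,2]))
    rc=cv2.minAreaRect((q[:,:2]*1000).astype(np.float32));print(rc, np.histogram(q[:,2],bins=np.arange(.015,.14,.01))[0])
w=W[170:255,240:340].reshape(-1,3);q=w[(w[:,2]>.05)&(w[:,2]<.07)]
print("unit",cv2.minAreaRect((q[:,:2]*1000).astype(np.float32)))
E
```

```text
A n 1135 zmax 0.10768221126494626
((605.9207763671875, -435.50970458984375), (99.46163940429688, 113.07182312011719), 2.2287063598632812) [ 33  56 652 195  13  12  16 128  23   7   0   0]
B n 586 zmax 0.07687586723304518
((489.57696533203125, -323.2041320800781), (70.53995513916016, 79.54637145996094), 0.9200251698493958) [ 63 378  58   9  60  16   2   0   0   0   0   0]
C n 1195 zmax 0.1084533124398055
((337.23541259765625, -336.3255615234375), (98.53350067138672, 112.87155151367188), 16.208131790161133) [ 20  42 715 219  10  12  13 135  19  10   0   0]
unit ((537.6268920898438, 43.895591735839844), (171.7904510498047, 230.16891479492188), 11.31645679473877)
```

View pics/unit_top.png

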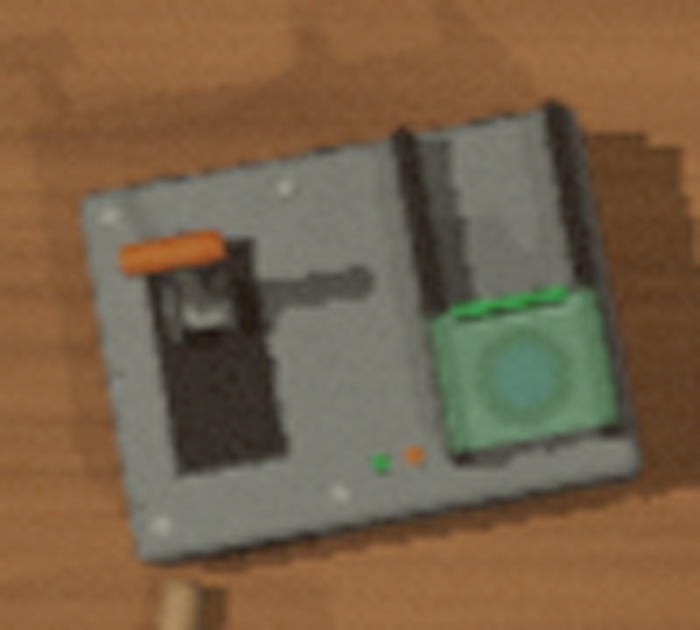

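View pics/earth_top.png

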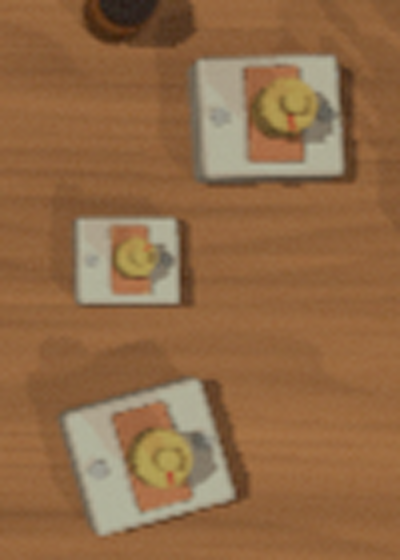

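View pics/unit_side.png

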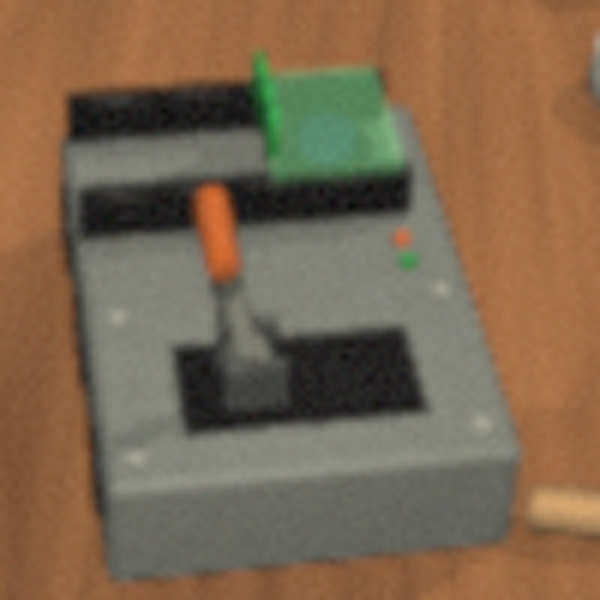

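View pics/earth_side.png

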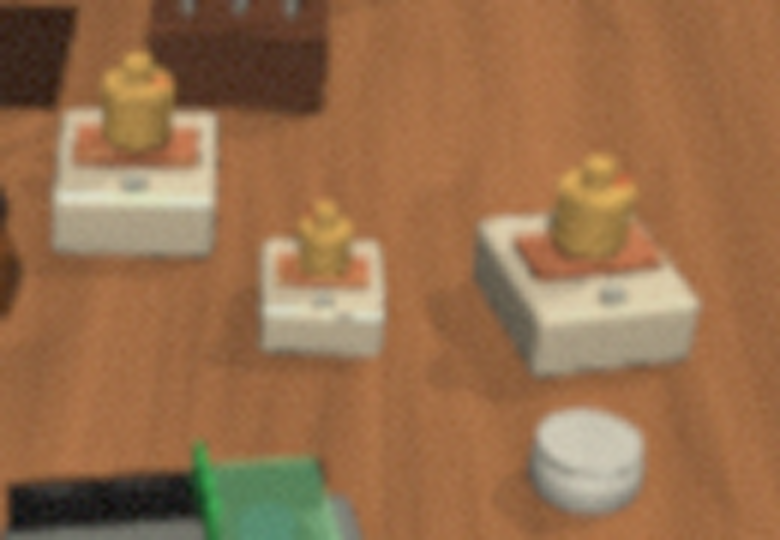

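The earth to use is B: it measures 70.5 x 79.5 mm, while the look-alikes are about 99 x 113 mm. It sits at (0.490,-0.323). The unit is at (0.5376,0.0439) with yaw +11.3°. I'll now cross-check the derived points (nut, tab, bar, button) in both images.

```bash
cat >> h.py <<'E'
from scipy.spatial.transform import Rotation as Rn
U=np.array([.5376,.0439]);TH=np.deg2rad(11.3)
def uw(x,y,z): 
    c,s=np.cos(TH),np.sin(TH); return np.array([U[0]+c*x-s*y,U[1]+s*x+c*y,z])
def down(a):  # tool down, tool y (jaw dir) at world yaw a
    y=np.array([np.cos(a),np.sin(a),0]);z=np.array([0,0,-1.]);x=np.cross(y,z)
    return Rn.from_matrix(np.stack([x,y,z],1)).as_quat()
NUT=np.array([.4896,-.3232])
E
python3 - <<'E'
from h import *
from cell import r
for n in("top","side"):
    d=pickle.load(open(n+"0.pkl","rb"));W=cloud(d);im=d["pixels"].copy()
    hsv=cv2.cvtColor(d["pixels"],cv2.COLOR_RGB2HSV).astype(int);h,s,v=[hsv[...,i] for i in range(3)]
    near=lambda X,rad:(np.hypot(W[...,0]-X[0],W[...,1]-X[1])<rad)
    def rep(nm,m): 
        w=W[m]; print(n,nm,len(w),np.median(w,0).round(4),"minmax",w.min(0).round(3),w.max(0).round(3))
    rep("nut",near(NUT,.03)&(W[...,2]>.05))
    rep("bar",near(uw(35,65,0)*0+uw(.035,.065,0),.05)&(W[...,2]>.12)&(h<15)&(s>150))
    rep("tab",near(uw(-.0075,-.07,0),.05)&(W[...,2]>.094))
    P=[[*NUT,.062],uw(-.0075,-.07,.111),uw(.035,.065,.146),uw(-.035,-.07,.082)]
    P+=[uw(a*.085,b*.115,.06) for a in(-1,1) for b in(-1,1)]
    print(proj(d,P).round(1)[:4])
    big=cv2.resize(im,None,fx=6,fy=6,interpolation=cv2.INTER_CUBIC)
    for p in proj(d,P): cv2.circle(big,tuple(((p+.5)*6).astype(int)),4,(255,0,255),1)
    c=(240,165,430,255) if n=="top" else (285,155,385,295)
    big=big[c[1]*6:c[3]*6,c[0]*6:c[2]*6]; f=min(800/big.shape[1],600/big.shape[0])
    cv2.imwrite(f"pics/chk_{n}.png",cv2.resize(big,None,fx=f,fy=f)[:,:,::-1])
for a in np.arange(-3,3.2,.5):
    q=r.inverse_kinematics([*NUT,.12],down(a)); print(round(a,2),None if q is None else np.round(q,2))
E
```

```text
top nut 85 [ 0.4885 -0.322   0.0616] minmax [ 0.474 -0.34   0.05 ] [ 0.505 -0.308  0.077]
top bar 59 [0.5575 0.1147 0.1504] minmax [0.551 0.094 0.145] [0.567 0.135 0.155]
top tab 41 [ 0.5439 -0.0271  0.1089] minmax [ 0.512 -0.051  0.094] [0.55  0.    0.115]
[[409.  228.9]
 [312.7 208. ]
 [264.4 200.6]
 [314.6 218. ]]
side nut 67 [ 0.4915 -0.3153  0.0634] minmax [ 0.477 -0.335  0.051] [ 0.505 -0.304  0.078]
side bar 78 [0.5613 0.1183 0.1519] minmax [0.555 0.096 0.142] [0.571 0.138 0.155]
side tab 48 [ 0.5472 -0.0214  0.1084] minmax [ 0.541 -0.049  0.095] [0.554 0.    0.114]
[[344.5 167.6]
 [325.4 208.5]
 [316.7 233.2]
 [334.9 216.1]]
-3.0 [-0.66  0.58  1.66 -0.    0.9   2.34]
-2.5 [-0.66  0.58  1.66 -0.    0.9   1.84]
-2.0 [-0.66  0.58  1.66 -0.    0.9   1.34]
-1.5 [-0.66  0.58  1.66 -0.    0.9   0.84]
-1.0 [-0.66  0.58  1.66 -0.    0.9   0.34]
-0.5 [-0.66  0.58  1.66 -0.    0.9  -0.16]
0.0 [-0.66  0.58  1.66 -0.    0.9  -0.66]
0.5 [-0.66  0.58  1.66 -0.    0.9  -1.16]
1.0 [-0.66  0.58  1.66 -0.    0.9  -1.66]
1.5 [-0.66  0.58  1.66 -0.    0.9  -2.16]
2.0 [-0.66  0.58  1.66 -0.    0.9  -2.66]
2.5 None
3.0 [-0.66  0.58  1.66 -0.    0.9   2.62]
```

View pics/chk_top.png

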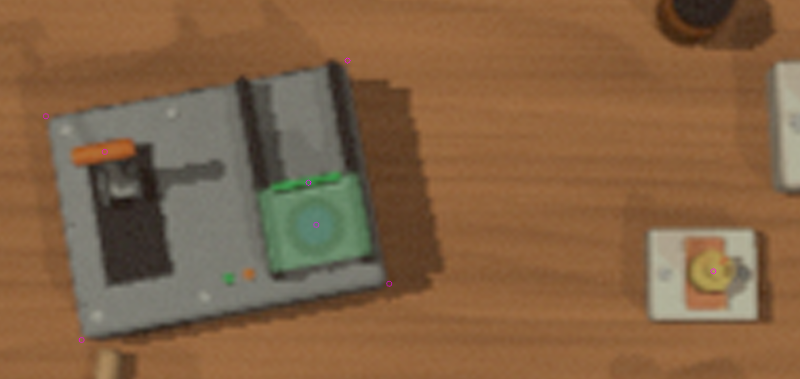

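View pics/chk_side.png

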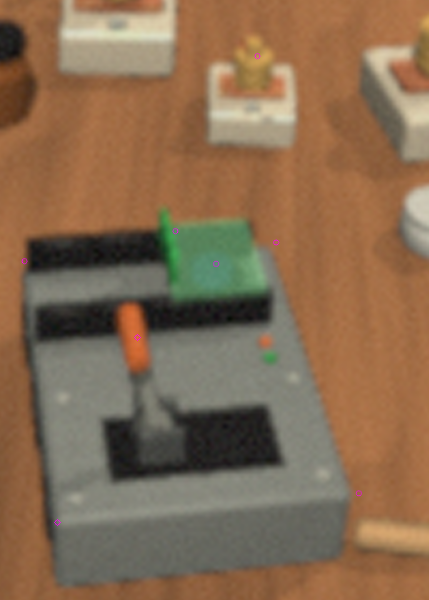

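All points agree within about 3 mm. Next is the nut: approach, guarded descent, then grip.

Run:
```python
from h import *
from cell import r
N=[.4893,-.3225]; a=1.2
def st(s): print(s,"t",round(r.current_t(),2),"tcp",np.round(r.current_tool_pos(),4),"F",np.round(r.current_contact_force(),1),"M",np.round(r.current_torque(),3),"op",round(r.current_opening(),3))
r.move_to([*N,.14],down(a)); st("above")
r.move_linear([*N,.072]); st("72")
r.move_linear([*N,.0615]); st("61.5")
r.set_gripper(0.0,30); st("grip"); print(r.finger_overhang)
```

```text
above t 3.33 tcp [ 0.4896 -0.322   0.1401] F [ 0.9  0.8 -0. ] M [ 0.05  -0.027  0.031] op 1.003
72 t 3.92 tcp [ 0.4897 -0.3226  0.0725] F [ 0.   0.1 -0.7] M [ 0.024 -0.031  0.027] op 1.001
61.5 t 4.17 tcp [ 0.4894 -0.3225  0.0619] F [0.3 0.2 0.3] M [ 0.034  0.002 -0.043] op 0.998
grip t 4.72 tcp [ 0.4896 -0.3219  0.062 ] F [1.5 5.5 5.2] M [ 0.863 -0.193 -0.074] op 0.339
0.022
```

The opening is 0.339, about 29 mm, so the nut is held. Now I'll turn it clockwise in steps and watch the torque.

Run:
```python
from h import *
from cell import r
q0=np.array(r.current_q()); prev=None
for k in range(1,16):
    q=q0.copy(); q[5]+=.2*k; r.set_joints(q)
    M=r.current_torque(); F=r.current_contact_force()
    print(k,round(r.current_t(),2),"q6",round(r.current_q()[5],3),"Mz",round(M[2],3),"tau6",round(r.current_effort()[5],3),np.round(F,1),round(r.current_tool_pos()[2],4))
    if abs(M[2])>.25: break
```

```text
1 5.03 q6 -1.666 Mz -0.087 tau6 0.633 [0.8 3.9 1.6] 0.062
2 5.34 q6 -1.466 Mz -0.059 tau6 0.364 [2.9 5.4 1.5] 0.062
3 5.65 q6 -1.266 Mz -0.063 tau6 0.367 [4.8 6.9 0.3] 0.0619
4 5.96 q6 -1.066 Mz -0.033 tau6 0.369 [ 6.7  7.4 -1.6] 0.0619
5 6.27 q6 -0.866 Mz -0.007 tau6 0.371 [ 7.7  8.6 -3.4] 0.0618
6 6.58 q6 -0.666 Mz -0.088 tau6 0.373 [10.2  8.4 -4.6] 0.0618
7 6.88 q6 -0.466 Mz -0.028 tau6 0.374 [11.7  8.5 -6. ] 0.0618
8 7.19 q6 -0.266 Mz -0.04 tau6 0.374 [14.   8.6 -7.4] 0.0617
9 7.5 q6 -0.066 Mz -0.089 tau6 0.373 [15.   6.9 -8.7] 0.0617
10 7.81 q6 0.134 Mz -0.035 tau6 0.372 [ 17.1   6.2 -10.5] 0.0616
11 8.12 q6 0.334 Mz 0.067 tau6 0.544 [ 9.9  0.1 -7.3] 0.0618
12 8.43 q6 0.533 Mz 0.018 tau6 0.445 [ 4.4 -2.4 -4.8] 0.0619
13 8.73 q6 0.73 Mz 0.029 tau6 0.609 [ 3.9 -2.5 -3.4] 0.062
14 9.04 q6 0.93 Mz -0.016 tau6 0.62 [ 1.9 -2.6 -0.4] 0.0621
15 9.35 q6 1.129 Mz 0.109 tau6 0.671 [ 0.9 -1.2  0. ] 0.062
```

The forces changed character at about 2.05 rad of turn (tau6 rose from 0.37 to 0.62), which suggests the stop with the pads slipping. I'll re-grip harder and test that.

Run:
```python
from h import *
from cell import r
r.set_gripper(.6); r.set_gripper(0.0,80)
q0=np.array(r.current_q());print(r.current_t(),r.current_opening(),r.current_effort()[5])
for k in range(1,5):
    q=q0.copy(); q[5]+=.1*k; r.set_joints(q)
    M=r.current_torque(); F=r.current_contact_force()
    print(k,round(r.current_t(),2),"q6",round(r.current_q()[5],3),"Mz",round(M[2],3),"tau6",round(r.current_effort()[5],3),np.round(F,1))
    if r.current_effort()[5]>1.3: break
r.set_gripper(.8); p=r.current_tool_pos()
r.move_linear([p[0],p[1],.17],vel=.3);print(r.current_t())
```

```text
10.025 0.3207676094461327 0.009542463230900466
1 10.28 q6 1.235 Mz -0.021 tau6 0.489 [1.  2.4 2.8]
2 10.53 q6 1.333 Mz -0.049 tau6 0.485 [1.9 4.1 2.8]
3 10.78 q6 1.433 Mz 0.468 tau6 0.812 [-2.6  5.7  7.2]
4 11.03 q6 1.532 Mz 1.127 tau6 1.482 [-4.4  8.4  8.6]
12.0083
```

On the re-grip the nut turned about 0.2 rad further, then met a hard stop (Mz rose to 1.1 N·m). That puts the total at about 2.3 rad, inside the expected range. Next I'll go to the guard and check the nut in a picture on the way.

```bash
cat >> h.py <<'E'
def st(r,s): print(s,"t",round(r.current_t(),2),"tcp",np.round(r.current_tool_pos(),4),"F",np.round(r.current_contact_force(),1),flush=True)
A=TH-np.pi/2
E
python3 - <<'E'
from h import *
from cell import r,optics
r.set_gripper(0.0,30)
r.move_to(uw(-.032,-.07,.165),down(A)); st(r,"above")
for n in("top","side"):
    d=optics.get_image(n); pickle.dump(d,open(n+"1.pkl","wb"))
    crop(d,*((375,205,435,255) if n=="top" else (320,150,370,195)),10,f"pics/nut1_{n}.png")
d0=pickle.load(open("top0.pkl","rb"))
a=cv2.imread("pics/nut1_top.png"); crop(d0,375,205,435,255,10,"pics/t.png"); b=cv2.imread("pics/t.png")
cv2.imwrite("pics/nutcmp.png",cv2.resize(np.hstack([b,a]),None,fx=.66,fy=.66))
r.move_linear(uw(-.032,-.07,.120)); st(r,"down")
E
```

```text
above t 13.78 tcp [ 0.5202 -0.0319  0.1651] F [-0.2 -0.4  0.3]
down t 14.33 tcp [ 0.5201 -0.0314  0.1202] F [-0.9 -0.2 -0.3]
```

View pics/nutcmp.png

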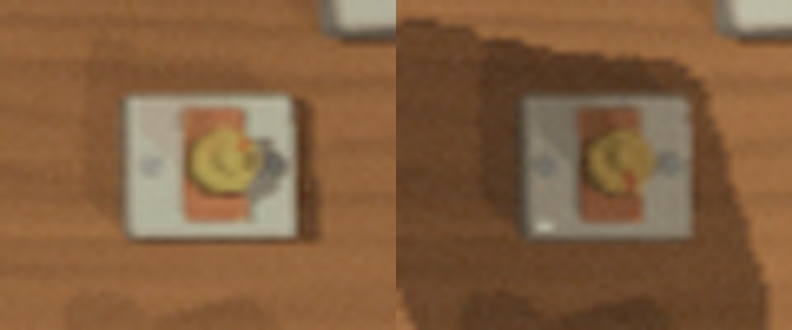

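View pics/nut1_side.png

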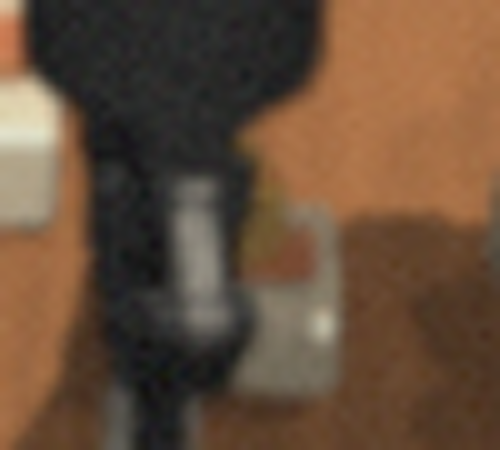

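Run:
```python
from h import *
for f in("top0","top1","side0"):
    d=pickle.load(open(f+".pkl","rb"));im=d["pixels"].astype(float)
    c=proj(d,[.4893,-.3225,.062])[0]; R,G,B=im[...,0],im[...,1],im[...,2]
    v,u=np.mgrid[0:400,0:640]; m=(np.hypot(u-c[0],v-c[1])<7)
    y=m&(G/R>.62)&(B/R<.6); w=np.clip(.62-G/R,0,1)*(np.hypot(u-c[0],v-c[1])<5.2)
    print(f,c.round(1))
    cu,cv_=int(round(c[0])),int(round(c[1]))
    print((G/R)[cv_-7:cv_+8,cu-7:cu+8].round(2))
```

```text
top0 [408.8 229. ]
[[0.82 0.7  0.64 0.63 0.64 0.64 0.64 0.64 0.66 0.69 0.93 0.99 0.98 0.99
  0.98]
 [0.83 0.7  0.64 0.63 0.66 0.65 0.68 0.67 0.65 0.69 0.92 0.99 0.99 0.98
  0.99]
 [0.85 0.68 0.64 0.65 0.66 0.72 0.76 0.77 0.72 0.72 0.92 0.99 0.99 0.99
  0.98]
 [0.86 0.68 0.65 0.69 0.77 0.81 0.83 0.86 0.84 0.79 0.87 0.97 0.98 0.98
  0.98]
 [0.86 0.66 0.73 0.82 0.81 0.8  0.82 0.84 0.84 0.7  0.68 0.88 0.92 0.92
  0.96]
 [0.87 0.71 0.81 0.83 0.82 0.81 0.83 0.87 0.81 0.68 0.76 0.87 0.9  0.91
  0.96]
 [0.88 0.71 0.86 0.87 0.83 0.82 0.87 0.87 0.88 0.87 0.82 0.83 0.87 0.92
  0.94]
 [0.9  0.78 0.83 0.86 0.88 0.85 0.87 0.88 0.88 0.87 0.82 0.83 0.87 0.94
  0.96]
 [0.9  0.78 0.85 0.88 0.87 0.86 0.85 0.88 0.88 0.85 0.83 0.88 0.9  0.94
  0.98]
 [0.88 0.71 0.86 0.88 0.89 0.88 0.88 0.86 0.86 0.88 0.88 0.89 0.92 0.92
  0.96]
 [0.86 0.65 0.75 0.82 0.87 0.88 0.87 0.87 0.88 0.89 0.87 0.89 0.93 0.91
  0.94]
 [0.85 0.64 0.68 0.74 0.82 0.84 0.86 0.85 0.88 0.88 0.88 0.92 0.92 0.92
  0.93]
 [0.86 0.67 0.66 0.65 0.66 0.69 0.71 0.66 0.65 0.71 0.8  0.91 0.93 0.95
  0.98]
 [0.88 0.7  0.65 0.65 0.66 0.66 0.66 0.64
[... 1860 characters left out ...]
7 0.74 0.77 0.79 0.78 0.79 0.76 0.72 0.69 0.66 0.67
  0.66]
 [0.66 0.71 0.77 0.77 0.77 0.78 0.78 0.78 0.78 0.77 0.74 0.69 0.66 0.67
  0.67]
 [0.77 0.78 0.78 0.78 0.77 0.78 0.78 0.77 0.77 0.79 0.77 0.73 0.72 0.72
  0.71]
 [0.88 0.86 0.81 0.77 0.79 0.79 0.77 0.78 0.78 0.79 0.82 0.84 0.85 0.87
  0.83]
 [0.86 0.83 0.79 0.8  0.78 0.77 0.78 0.79 0.79 0.81 0.86 0.89 0.89 0.91
  0.89]
 [0.74 0.75 0.78 0.79 0.79 0.79 0.78 0.79 0.77 0.79 0.79 0.81 0.81 0.86
  0.9 ]
 [0.66 0.68 0.77 0.79 0.79 0.79 0.79 0.78 0.8  0.77 0.71 0.67 0.7  0.81
  0.89]
 [0.62 0.68 0.74 0.78 0.78 0.79 0.78 0.78 0.79 0.74 0.65 0.61 0.64 0.77
  0.89]
 [0.63 0.65 0.68 0.73 0.75 0.75 0.76 0.76 0.73 0.69 0.64 0.64 0.65 0.77
  0.88]]
```

The red mark moved about 94° clockwise, which is roughly 1.64 rad. The nut also turned freely for 0.2 rad on the re-grip, so releasing the jaws may have backed it off slightly. I'll check this before touching the guard, using a better-centred grip and fine steps.

Run:
```python
from h import *
from cell import r
N=[.4895,-.3215]
p=r.current_tool_pos(); r.move_linear([p[0],p[1],.16],vel=.3)
r.set_gripper(.7); r.move_to([*N,.13],down(-1.2)); r.move_linear([*N,.0612],vel=.25); st(r,"at")
r.set_gripper(0.0,60); st(r,"grip"); print(r.current_opening())
q0=np.array(r.current_q())
for k in range(1,12):
    q=q0.copy(); q[5]+=.06*k; r.set_joints(q)
    M=r.current_torque(); F=r.current_contact_force(); e=r.current_effort()[5]
    print(k,round(r.current_t(),2),"q6",round(r.current_q()[5],3),"Mz",round(M[2],3),"tau6",round(e,3),np.round(F,1))
    if M[2]>.5: break
```

```text
at t 16.77 tcp [ 0.49   -0.3208  0.0616] F [-0.1  0.4  0.9]
grip t 17.15 tcp [ 0.4905 -0.3223  0.0632] F [ 0.9 -0.3  6.9]
0.3254234988158638
1 17.4 q6 0.598 Mz 0.454 tau6 0.77 [-0.9  0.3 -1.1]
2 17.65 q6 0.657 Mz -0.051 tau6 0.251 [-0.5  1.2  0.4]
3 17.9 q6 0.717 Mz 0.093 tau6 0.376 [-0.5  1.8  1.5]
4 18.15 q6 0.776 Mz 0.934 tau6 1.287 [0.  2.  3.5]
```

The nut was about 0.15 rad short and is now against the stop (Mz 0.93). I'll unwind the stored torque gently to just above zero before opening, so the release can't kick it back.

Run:
```python
from h import *
from cell import r
r.sleep(.1);print("M",[round(r.current_torque()[2],3) for _ in range(4)])
q0=np.array(r.current_q())
for k in range(1,8):
    q=q0.copy(); q[5]-=.015*k; r.set_joints(q)
    M=np.mean([r.current_torque()[2] for _ in range(5)])
    print(k,round(r.current_t(),2),"q6",round(r.current_q()[5],3),"Mz",round(M,3))
    if M<.3: break
```

```text
M [np.float64(0.987), np.float64(0.987), np.float64(0.987), np.float64(0.987)]
1 18.5 q6 0.761 Mz 0.813
2 18.75 q6 0.746 Mz 0.624
3 19.0 q6 0.731 Mz 0.371
4 19.25 q6 0.716 Mz 0.118
```

Run:
```python
from h import *
from cell import r
Mz=lambda:round(np.mean([r.current_torque()[2] for _ in range(3)]),3)
r.set_gripper(.5); print("rel",Mz(),r.current_t())
r.set_gripper(0.,40); print("regrip",Mz())
q0=np.array(r.current_q())
for k in range(1,8):
    q=q0.copy(); q[5]+=.025*k; r.set_joints(q); m=Mz(); print(k,round(r.current_q()[5],3),m,round(r.current_t(),2))
    if m>.35: break
```

```text
rel 0.044 19.5417
regrip -0.048
1 0.741 0.292 20.05
2 0.765 0.639 20.3
```

Torque builds at once on the re-grip, so the nut is tight and stayed tight through the gentle release. I'll unwind and release the same way, then go to the guard.

Run:
```python
from h import *
from cell import r
Mz=lambda:round(np.mean([r.current_torque()[2] for _ in range(3)]),3)
q=np.array(r.current_q()); q[5]-=.025; r.set_joints(q); m=Mz(); print(m)
if m>.25: q[5]-=.012; r.set_joints(q); print(Mz())
r.set_gripper(.5); p=r.current_tool_pos(); r.move_linear([p[0],p[1],.15],vel=.3); st(r,"up")
r.set_gripper(0.0,30)
r.move_to(uw(-.032,-.07,.15),down(A))
r.move_linear(uw(-.032,-.07,.120),vel=.2); st(r,"down")
r.move_linear(uw(.040,-.07,.120),vel=.12); st(r,"push")
for x in np.arange(.044,.062,.003):
    r.move_linear(uw(x,-.07,.120),vel=.1); F=r.current_contact_force(); st(r,round(x,3))
    if F@(uw(1,0,0)-uw(0,0,0))<-5: break
```

```text
0.443
0.222
up t 21.53 tcp [ 0.4909 -0.3224  0.151 ] F [ 0.1  0.5 -0.2]
down t 23.44 tcp [ 0.5196 -0.0319  0.1196] F [0.8 0.5 0.5]
push t 24.19 tcp [ 0.5903 -0.017   0.1203] F [ 0.4 -0.3  0.2]
0.044 t 24.44 tcp [ 0.5945 -0.0162  0.1201] F [-0.2 -0.9  0.3]
0.047 t 24.69 tcp [ 0.5975 -0.0155  0.12  ] F [ 0.3  0.6 -0.7]
0.05 t 24.94 tcp [ 0.6006 -0.0149  0.12  ] F [ 0.8 -0.3 -0.4]
0.053 t 25.19 tcp [ 0.6013 -0.0147  0.1196] F [-12.8  -3.2   5.9]
```

The guard hit its end stop (-12.8 N) at 0.052. Next I'll back off, look, and press the button under guard.

Run:
```python
from h import *
from cell import r,optics
r.move_linear(uw(.045,-.07,.120)); r.move_linear(uw(-.033,-.07,.125),vel=.25)
d=optics.get_image("side"); pickle.dump(d,open("side2.pkl","wb")); crop(d,280,175,400,295,5,"pics/side2.png")
r.move_linear(uw(-.033,-.07,.108)); st(r,"over")
for z in np.arange(.106,.0955,-.0015):
    r.move_linear(uw(-.033,-.07,z),vel=.1); F=r.current_contact_force(); st(r,round(z,4))
    if F[2]>9: break
d=optics.get_image("side"); pickle.dump(d,open("side3.pkl","wb")); crop(d,280,175,400,295,5,"pics/side3.png")
```

```text
over t 26.23 tcp [ 0.5192 -0.031   0.1074] F [ 0.2 -0.3  0.3]
0.106 t 26.48 tcp [ 0.5192 -0.0312  0.1063] F [-0.9  0.2 -1.6]
0.1045 t 26.73 tcp [ 0.519  -0.0312  0.1046] F [ 1.2 -0.1 -0.4]
0.103 t 26.98 tcp [ 0.5192 -0.0313  0.1032] F [-0.2  0.2  3. ]
0.1015 t 27.23 tcp [ 0.5192 -0.0313  0.1017] F [-0.5 -0.2  4.2]
0.1 t 27.48 tcp [ 0.5192 -0.0312  0.1001] F [ 0.7 -0.7  2.9]
0.0985 t 27.73 tcp [ 0.5192 -0.0312  0.0986] F [0.6 0.3 4.7]
0.097 t 27.98 tcp [ 0.5192 -0.0312  0.098 ] F [-2.7  0.3 17.4]
```

View pics/side3.png

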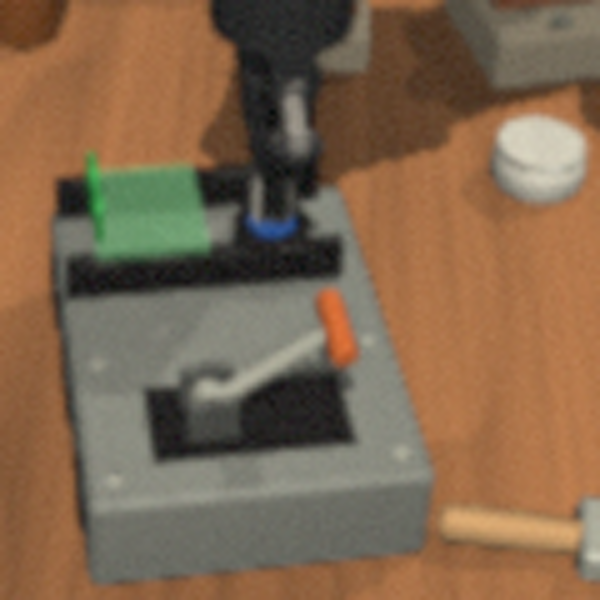

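The button is fully down (17 N at the bottom, 6 mm of travel) and the lever has dropped: the bar is now at about (337,327) in the crop. The guard is open. Next I'll release the button and raise the lever along its arc.

Run:
```python
from h import *
from cell import r,optics
r.move_linear(uw(-.033,-.07,.165),vel=.25)
r.move_linear(uw(-.085,.065,.165),vel=.3)
r.move_linear(uw(-.085,.065,.127),vel=.2); st(r,"front")
for f in [.95,.8,.65,.5,.35,.2,.07,-.05,-.12]:
    x=.022-.075*np.sin(f)-.018; z=.072+.075*np.cos(f)+.011
    r.move_linear(uw(x,.065,z),vel=.12); st(r,f)
    if np.linalg.norm(r.current_contact_force())>12: print("HIGH");break
d=optics.get_image("side"); pickle.dump(d,open("side4.pkl","wb")); crop(d,280,175,400,295,5,"pics/side4.png")
```

```text
front t 29.43 tcp [0.4414 0.0902 0.1266] F [-0.  -0.2  0.5]
0.95 t 29.81 tcp [0.4687 0.0961 0.1274] F [-6.8 -2.4  2.9]
0.8 t 30.06 tcp [0.4767 0.0977 0.1364] F [-2.2 -2.   2.5]
0.65 t 30.31 tcp [0.4847 0.0995 0.1431] F [-0.5 -1.6  0. ]
0.5 t 30.56 tcp [0.4936 0.1014 0.1487] F [-0.6 -1.  -0.7]
0.35 t 30.81 tcp [0.5035 0.1034 0.1532] F [ 0.  -0.2  1. ]
0.2 t 31.06 tcp [0.5141 0.1055 0.1563] F [-0.3 -0.1 -0.1]
0.07 t 31.31 tcp [0.5234 0.1074 0.1576] F [-0.2  0.5  0.3]
-0.05 t 31.56 tcp [0.5322 0.1091 0.1578] F [-0.7  0.   0.3]
-0.12 t 31.81 tcp [0.5376 0.1102 0.1574] F [-0.6  0.7 -0.3]
```

View pics/side4.png

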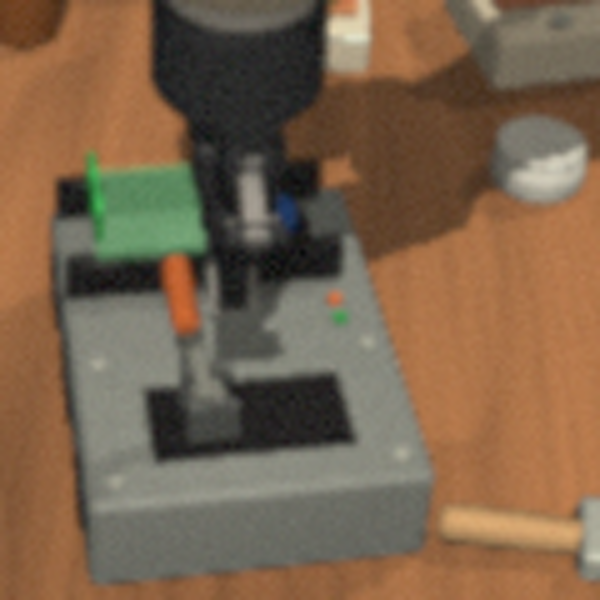

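The lever is back up, leaning rearwards and clear of the finger. Next is closing the guard from behind the tab.

Run:
```python
from h import *
from cell import r,optics
r.move_linear(uw(-.05,.065,.157),vel=.25)
r.move_linear(uw(-.05,.0,.205),vel=.3)
r.move_linear(uw(.092,-.07,.205),vel=.3)
r.move_linear(uw(.092,-.07,.120),vel=.25); st(r,"behind")
r.move_linear(uw(.016,-.07,.120),vel=.12); st(r,"pull")
ux=uw(1,0,0)-uw(0,0,0)
for x in np.arange(.013,-.006,-.003):
    r.move_linear(uw(x,-.07,.120),vel=.1); F=r.current_contact_force(); st(r,round(x,3))
    if F@ux>5: break
r.move_linear(uw(x+.015,-.07,.120),vel=.15)
r.move_linear(uw(x+.015,-.07,.20),vel=.25)
q=np.array(r.current_q()); q[0]=1.2; r.set_joints(q); r.sleep(.2); st(r,"away")
for n in("top","side"):
    d=optics.get_image(n); pickle.dump(d,open(n+"5.pkl","wb")); cv2.imwrite(f"pics/{n}5.png",d["pixels"][:,:,::-1])
crop(d,280,175,400,295,5,"pics/side5c.png")
```

```text
behind t 33.84 tcp [ 0.6414 -0.0063  0.121 ] F [ 0.7 -0.1  0.9]
pull t 34.62 tcp [ 0.5677 -0.0216  0.1207] F [-0.2 -0.  -0. ]
0.013 t 34.88 tcp [ 0.5642 -0.0221  0.1199] F [ 0.9 -0.7  0.7]
0.01 t 35.12 tcp [ 0.5609 -0.0228  0.1199] F [ 0.1 -0.6  0.1]
0.007 t 35.38 tcp [ 0.5586 -0.0234  0.1202] F [ 5.1  2.3 -0.7]
away t 38.77 tcp [0.164  0.5488 0.2004] F [ 0.2 -0.1 -0.1]
```

View pics/side5c.png

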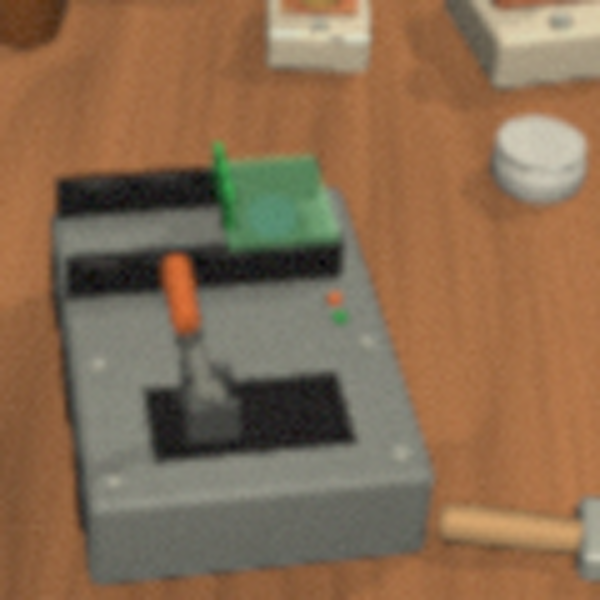

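View pics/top5.png

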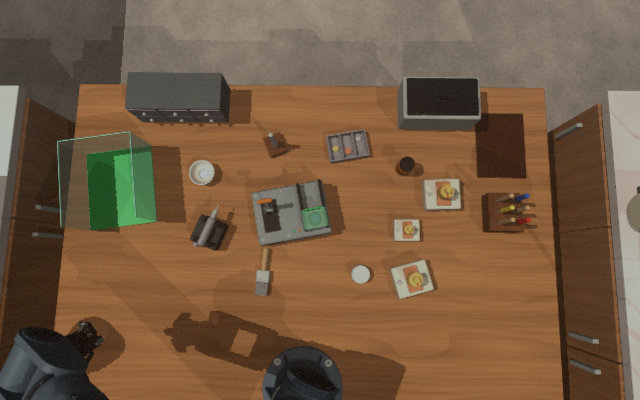

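Everything looks restored. I'll do a numeric comparison against the start pictures before handing in.

Run:
```python
from h import *
for n in("top","side"):
    a=pickle.load(open(n+"0.pkl","rb"))["pixels"];b=pickle.load(open(n+"5.pkl","rb"))["pixels"]
    D=np.abs(cv2.GaussianBlur(a,(3,3),0).astype(int)-cv2.GaussianBlur(b,(3,3),0)).max(2)
    m=(D>28).astype(np.uint8); k,l,s,c=cv2.connectedComponentsWithStats(m)
    print(n,[(tuple(map(int,x[:5]))) for x in s[1:] if x[4]>3][:25])
    if n=="top":
        x=np.hstack([cv2.resize(i[205:255,375:435],None,fx=6,fy=6,interpolation=cv2.INTER_CUBIC) for i in(a,b)]); cv2.imwrite("pics/nut5.png",x[:,:,::-1])
```

```text
top [(173, 311, 58, 18, 567), (240, 317, 10, 4, 16), (25, 321, 78, 31, 979), (251, 321, 3, 2, 4), (164, 328, 53, 30, 421), (230, 329, 24, 27, 402), (271, 328, 4, 2, 5), (276, 330, 17, 8, 59), (12, 333, 55, 44, 764), (189, 335, 2, 3, 5), (250, 335, 23, 27, 375), (25, 336, 3, 2, 4), (295, 339, 8, 3, 16), (309, 341, 18, 7, 44), (0, 342, 11, 29, 142), (89, 351, 24, 22, 378), (371, 354, 2, 2, 4), (374, 355, 13, 5, 30), (85, 356, 2, 3, 5), (395, 365, 28, 35, 598), (82, 367, 5, 4, 14), (27, 369, 8, 9, 44), (262, 369, 10, 7, 24), (26, 377, 24, 23, 185), (84, 376, 25, 24, 259)]
side [(631, 142, 3, 4, 8), (515, 147, 6, 13, 47), (593, 159, 8, 8, 37), (591, 168, 22, 30, 321), (462, 181, 47, 19, 380), (613, 194, 2, 3, 4), (460, 197, 3, 10, 23), (623, 229, 17, 89, 1011), (465, 236, 3, 12, 34), (467, 251, 3, 9, 18), (463, 261, 7, 19, 75), (513, 277, 7, 13, 38), (475, 279, 31, 23, 447), (463, 282, 2, 4, 6), (463, 288, 1, 5, 5), (460, 297, 4, 18, 45), (476, 297, 33, 26, 574), (521, 314, 1, 5, 5), (593, 319, 47, 81, 1946), (460, 322, 43, 78, 1167), (630, 327, 3, 2, 6), (514, 336, 26, 64, 783), (626, 359, 3, 2, 4), (507, 374, 5, 5, 21), (568, 397, 11, 3, 27)]
```

View pics/nut5.png

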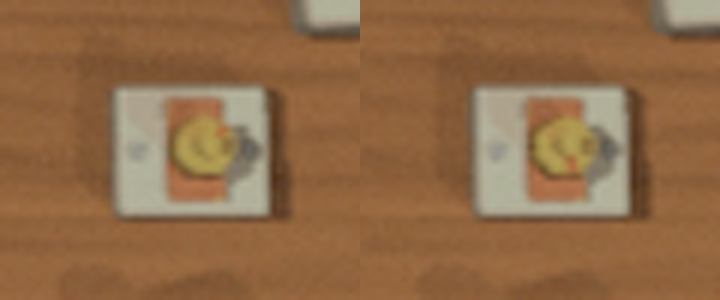

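The only differences from the start pictures are the arm and its shadow. The unit, guard, lever and loose items match. The red mark now sits further clockwise, at about (570,162) in the crop.

Run:
```python
from cell import r
print(r.current_t()); print(r.hand_in())
```

```text
38.875
the job is handed in; nothing more can be done
None
```

The safety test is done and handed in at 38.9 s of the 72 s allowed.

- **Nut:** I turned the nut on the smallest of the three earth terminals (70 x 80 mm) clockwise to its stop. The first hard release seems to have let it slip back by about 0.15 rad. I re-tightened it and unwound the gripper's torque before letting go. On a re-grip, torque built up at once (0.64 N·m), so it had stayed tight. I released the same way the last time, from about 0.22 N·m, and did not re-test after that. The red mark ended about 1.8 rad clockwise of its start.
- **Guard and button:** The guard went to its open stop (about 13 N). The button bottomed at about 17 N after roughly 6 mm of travel, and the picture showed the lever had dropped by itself.
- **Lever:** I pushed it up along its arc until it fell over to the rear. It stayed up after the robot moved away.
- **Guard shut:** I slid it back until it met the shut stop (about 5.6 N).

The final pictures differ from the starting ones only in the arm, its shadow and the nut's mark. The guard and lever are back where they started, and nothing else moved.

Two readings disagreed. The mark's rotation came out lower than the gripper's total turn, because the pads slipped at the stop. The unit also seemed to stand 2–3 mm further from the robot than the top camera showed, so I found the guard and button end stops by force.

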